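Load the label roll into the desk dispenser

ROBOT

A 7-joint arm with a two-finger parallel gripper is mounted at the origin on the work surface. World frame = base frame: x ahead of the robot, y to its left, z up, the work surface at z = 0. Lengths are in mm, angles in rad, forces in N, time in s.
With the tool pointing down it reaches from about 425 to 975 mm from the base axis. Payload 16.7 kg.
Tool frame: the origin (TCP) lies at the very end of the fingers, on their centre line; the grasp point (between the pads) lies 19 mm behind it; z points along the fingers, y is the line along which they close (so a half turn about z gives the same grasp; the last joint's range is limited). The gripper opens to 85 mm and grips with 20 to 120 N. Pads are 22 mm wide; open, the fingers measure 114 mm over their backs; the gripper's body (76 mm by 85 mm) begins 54 mm behind the grasp point. The pads swing forward as they close: fully open they stand 13 mm farther back than shut.
Start: joints at [-1.298, 0.426, 0.074, 1.606, -0.034, 1.111, -0.067], TCP at [276.348, 615.799, 231.302] pointing down, gripper open.
Joint ranges: [-2.85, 2.85], [-0.5, 2.14], [-1.23, 1.37], [0.21, 2.46], [-1.02, 4.16], [0.16, 2.05], [-2.73, 2.73]. Speed limits (rad/s): [1.89, 1.89, 2.39, 2.39, 3.01, 3.01, 3.01].

INTERFACE

Orientations are given as a unit quaternion [x, y, z, w].
In Python, from station import robot gives the robot as it stands.
- The arm moves only by the tool carry_out, never from a script. Its argument "commands" is a list that holds one entry, the list of rows, each a list of 7 numbers: the shift along the world's x, y, z normalised to -1 to 1, where 1 is 3 cm, then the turn, a rotation vector about the world's x, y, z normalised to -1 to 1, where 1 is 4 degrees, then the closure, from -1 (fully open) to 1 (shut), so that 0 is half open. In form: [[[dx, dy, dz, ax, ay, az, fingers], ...]]. A call has 1 to 20 rows; each row shifts and turns the commanded pose from where the row before left it; what a row does not reach is not made up. A row lasts 1/12 s, in which the tool goes at most 41.7 mm and 7.16 degrees, less where a joint would pass 70% of its speed; a pose out of reach is approached as far as the arm can. A call with a number of a shift or a turn outside -1 to 1 is refused whole. A call with a gripper value outside its range is refused whole. The fingers move at their own pace and stop on an object; "grip_force" is the grip in N (left out, the last holds). Time passes only in rows, so rows that do not move let the fingers close. It gives the time, the measured TCP pose, the force, the opening and the grip force at its end, in the units of the state.
- robot.get_obs(): the state, without advancing time (a new reading comes with each control period).
- robot.grab_frame(name): name is "side" or "top"; returns the picture (384x512x3 uint8, red, green, blue); there is no depth.
- robot.camera_params(name): a dict with "fx", "fy", "cx", "cy" (pixels), "k1" (the pictures are not rectified: a ray, as slopes to the right and down, at radius r is drawn at 1 + k1 r^2 times it, then the intrinsics apply), "rvec" (rotation vector, rad) and "tvec" (3), from world to camera coordinates, as OpenCV has them. Camera axes: x right, y down, z forward; pixel columns grow to the right and rows downward; lengths in mm; the calibration is good to about 2 mm. A picture is of the moment at which its call begins. camera_params takes no time and is no camera call.
- robot.finish_job(): hands the job in; it is judged then, once.
Trained networks look in the newest picture that a camera, given by its name, has taken for a name from the list of things; names that differ only in an ending like _2 or _b are one class to them, and where a whole thing is asked for, a point or a joint stands for the part that bears it (a point fixed in the world has none). Each returns a list of dicts, best first, with "confidence" (0 to 1); they miss things now and then, are a little off and sometimes report something else, mostly with a low value. They report only what shows in the picture. A call takes as long as a camera call. They do not tell look-alikes from the thing itself.
- robot.find_in(camera, label): "at" ([x, y, z] in mm, in world coordinates, good to about 4 mm: the middle of the surface that is visible of it).
- robot.silhouettes(camera, label): "mask" (384x512 bool, what is visible of it).
The state is a dict: "t": time; "joints": joint angles; "qvel": joint speeds; "joint_efforts": joint torques, N m; "position": TCP position; "ee_rot": TCP orientation; "wrist_force": force on the tool from outside, world axes, zero at the start; "moment": the same for the moment, N m; "grip_width": opening from 0.0 (shut) to 1.0 (fully open); "finger_force": force on a finger pad.
Only numpy, scipy, OpenCV 4.12 (cv2) and the standard library are available. Lean on these libraries where they do the work, as an engineer would, in place of code of your own. Each camera call takes 0.05 s, during which the arm holds its last target. There are 200 camera calls.

TASK

Put the larger label roll, the one with the long pins, into the empty dispenser on the desk. Pinch its two square end plates together against the spring so that it fits between the dispenser's two end walls, lower it until its pins are down in the open cups, and let go so that it springs out and stays seated in both cups. Leave the smaller, short-pinned roll where it is.

Things in the scene. Friction and masses are not known exactly. Their poses are not given: they have to be found in the camera images.
- roll_fixed_tip (a point): Centre of the end of the larger roll's fixed pin. White roll, 50 mm diameter, between two grey square end plates 64 x 64 x 4 mm upright across its level axis; a round pin, 10 mm thick, 50 mm long, sticks out of the middle of each plate. On the desk the axis is 32 mm up, the plate tops 64 mm. Free: 164 mm tip to tip, 64 mm over the plates. About 0.3 kg, heavier at this end.
- roll_sprung_tip (a point): Centre of the end of its sprung pin. This plate and pin slide towards the fixed ones when the plates are pinched, up to 22 mm (then solid: 142 mm tip to tip, 42 mm over the plates); spring 0.7 N at first, 3.4 N at the stop. Above each pin 27 mm of flat plate is free for a finger. The middle between the tips is the middle between the plates. Either pin fits either cup.
- cup_left (a point): Where the centre of a pin's end rests in one cup: on the inner face of the end wall, 62 mm above the desk. The dispenser is fixed: wooden base 184 x 105 x 10 mm, two white end walls 56 mm wide, 84 mm high, inner faces 160 mm apart. Each cup is an open-topped steel V on the wall's inner face, 12 mm deep along the axis, 38 mm wide at its top 15 mm above this point; its slopes centre the pin.
- cup_right (a point): The same point in the dispenser's other cup, 160 mm from the first and level with it. A roll seated in both cups stays pressed 4 mm short of its free length, 60 mm over the outer faces of its plates, and hangs clear of the base.
- short_roll: The smaller label roll, a bystander of the same make: end plates 50 x 50 mm, 52 mm over the plates, pins only 20 mm long (92 mm tip to tip). Origin under its middle, on the desk; its y axis runs along its axis. To be left alone.
Things that resemble listed ones, but are neither listed nor needed, are in the scene too. What is shaped like the part that bears roll_fixed_tip but purple is not meant. Leave any red look-alike of the part that bears cup_left alone.

How it is judged:
By the outcome, as a careful person would: the job done as asked, in the order asked, and still so for the second after the job is handed in, with the robot touching nothing.
It also fails if it takes over 32 s, if anything falls off the work surface, if the arm or the gripper's body presses on something with over 40 N, if the wrist force passes 120 N, or if a joint passes its speed limit or range.

## Working session

There is one attempt and no reset: what is moved stays moved. The work goes in short steps, Python scripts to look and compute and a tool call to move; the robot and the scene stay as the last step left them, time stands still between calls to the robot, and variables do not carry over. Pictures are saved under pics/ and viewed, at most 10 in all, crops included, and the job is handed in when it is done.

Besides the shell and the picture viewer there is one more tool, called after ">>>" in YAML: its name, and indented under it one key for each argument. carry_out: Moves the arm, as the interface text tells. Its arguments: {"type":"object","properties":{"commands":{"type":"array"},"grip_force":{"type":"number"}},"required":["commands"]}

```bash
mkdir -p pics
cat > h.py <<'E'
import numpy as np, cv2
from station import robot
def cam(n):
    p=robot.camera_params(n); R=cv2.Rodrigues(np.array(p["rvec"],float))[0]; return p,R,np.array(p["tvec"],float)
def proj(n,X):
    p,R,t=cam(n); c=R@np.array(X,float)+t; x,y=c[:2]/c[2]; s=1+p["k1"]*(x*x+y*y)
    return np.array([p["fx"]*x*s+p["cx"],p["fy"]*y*s+p["cy"]])
def ray(n,u,v):
    p,R,t=cam(n); xd=np.array([(u-p["cx"])/p["fx"],(v-p["cy"])/p["fy"]]); x=xd.copy()
    for _ in range(30): x=xd/(1+p["k1"]*(x@x))
    return -R.T@t, R.T@np.array([*x,1])
def atz(n,u,v,z):
    o,d=ray(n,u,v); return o+d*(z-o[2])/d[2]
def save(n,img): cv2.imwrite("pics/"+n+".png",img[:,:,::-1])
E
python3 - <<'E'
from h import *
a=robot.grab_frame("top");b=robot.grab_frame("side")
save("top0",a);save("side0",b)
for c in("top","side"):
  print(c,"campos",atz(c,256,192,0).round(), ray(c,256,192)[0].round())
  for l in("roll_fixed_tip","roll_sprung_tip","cup_left","cup_right","short_roll"):
    for r in robot.find_in(c,l): print(c,l,np.round(r["at"]),round(r["confidence"],2),proj(c,r["at"]).round())
print(robot.get_obs())
E
```

```text
top campos [458. -18.   0.] [ 268.   11. 1170.]
top roll_fixed_tip [611. -55.  51.] 0.78 [268. 135.]
top roll_sprung_tip [ 644. -214.   36.] 0.68 [323. 125.]
top roll_sprung_tip [625. -22.  40.] 0.63 [256. 131.]
top cup_left [500. 175.  10.] 0.62 [188. 178.]
top cup_left [203. 306.   7.] 0.59 [141. 285.]
top cup_right [207. 309.   7.] 0.93 [140. 283.]
top cup_right [500. 175.   9.] 0.72 [188. 178.]
top short_roll [ 462. -154.   36.] 0.85 [305. 188.]
side campos [470. 139.   0.] [ 115. -988.  688.]
side roll_fixed_tip [612. -78.  38.] 0.7 [326. 209.]
side roll_fixed_tip [ 625. -277.   38.] 0.62 [365. 249.]
side roll_sprung_tip [616. -26.  48.] 0.65 [320. 197.]
side roll_sprung_tip [ 632. -220.   47.] 0.64 [356. 233.]
side cup_left [210. 262.  21.] 0.98 [170. 181.]
side cup_left [499. 142.  24.] 0.61 [264. 184.]
side cup_right [206. 259.  24.] 0.9 [169. 181.]
side short_roll [ 459. -166.   36.] 0.66 [287. 237.]
{'t': 0.6, 'joints': array([-1.29851558,  0.42607801,  0.07389841,  1.60604065, -0.03410372,
        1.11085129, -0.06709709]), 'qvel': array([-0.00080295, -0.00034512,  0.00079136,  0.00133734,  0.00212582,
        0.00288926, -0.00180913]), 'joint_efforts': array([ 5.78821491e-04, -9.49106169e+01,  3.75586957e+00, -4.63743460e+01,
        1.90392608e-02,  2.63084607e-03, -2.60929266e-05]), 'position': array([276.32328049, 615.76701247, 231.29845579]), 'ee_rot': array([ 2.09358188e-01,  9.77839018e-01, -5.61114079e-05, -2.69390498e-05]), 'wrist_force': array([-0.03737758,  0.15438651, -0.953318  ]), 'moment': array([-0.03604476, -0.01996245, -0.02573681]), 'finger_force': 0.0, 'grip_width': 1.0010422299166748}
```

View pics/top0.png

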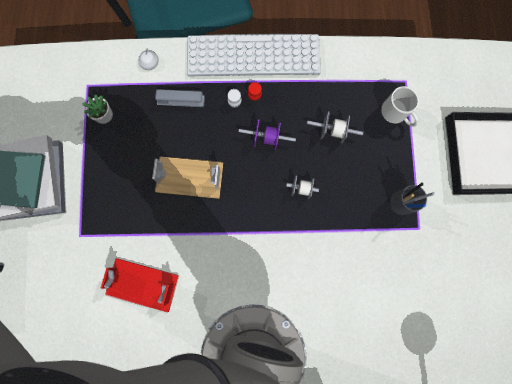

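View pics/side0.png

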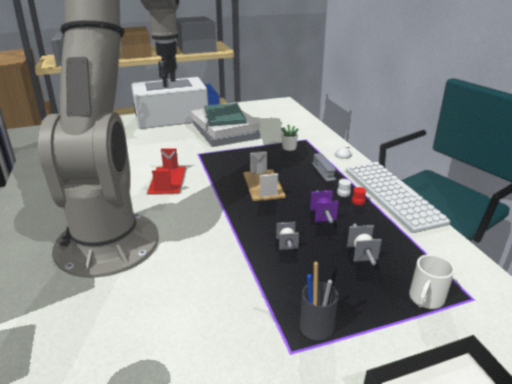

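Candidates for the roll in the top picture: purple (268,135), grey with white roll and long pins (335,128), small short-pinned (302,187). The one at (335,128) fits, being white and grey with long pins. For the dispenser, wooden (188,178) fits and red (140,284) is the look-alike. I'll confirm both in enlarged crops.

Run:
```python
from h import *
a=cv2.imread("pics/top0.png");b=cv2.imread("pics/side0.png")
def crop(i,u,v,w,h,s): return cv2.resize(i[v:v+h,u:u+w],None,fx=s,fy=s,interpolation=cv2.INTER_CUBIC)
A=crop(a,295,95,80,56,5);B=crop(a,145,148,80,56,5);C=crop(b,332,215,80,56,5);D=crop(b,235,145,80,56,5)
cv2.imwrite("pics/crops.png",np.vstack([np.hstack([A,B]),np.hstack([C,D])]))
```

```text
(no output)
```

View pics/crops.png

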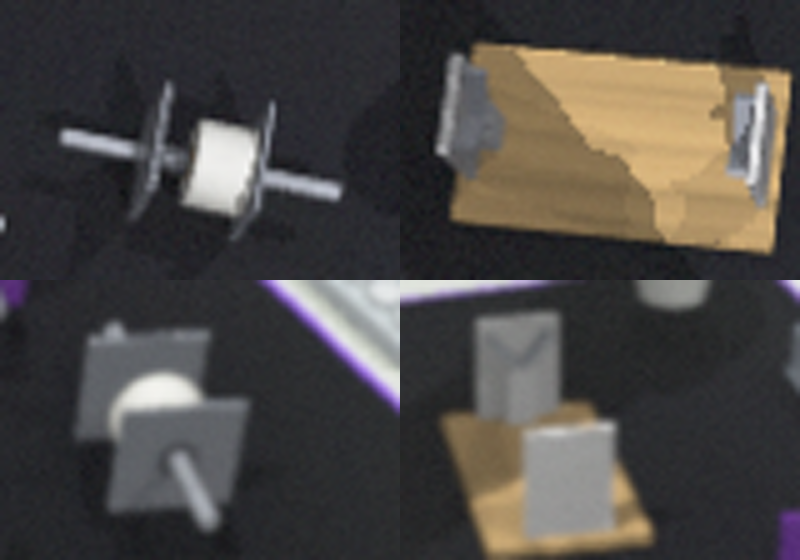

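The crops confirm both. The roll has a grey plate pair and long pins, with tips at top pixels of about (307,122) and (363,133), and the sprung plate is the left one. The wooden dispenser has open V cups, with base corners at about (160,156), (223,162), (220,198) and (155,192).

Run:
```python
from h import *
T=lambda x,y,z,U,V:atz("top",U+x/5,V+y/5,z)
l=T(62,135,32,295,95);r=T(341,190,32,295,95)
print("tips",l,r,"len",np.linalg.norm(l-r),"mid",(l+r)/2,"ang",np.degrees(np.arctan2(*(l-r)[[1,0]])))
c=[T(x-400,y,10,145,148) for x,y in((473,42),(790,70),(775,252),(452,220))]
print(np.round(c,1),"mid",np.mean(c,0),[np.linalg.norm(c[i]-c[(i+1)%4]).round(1) for i in range(4)])
d=(c[0]+c[3]-c[1]-c[2]);print("ang",np.degrees(np.arctan2(d[1],d[0])))
# wall tops z=84: outer top edge approx
w=[T(x-400,y,84,145,148) for x,y in((457,55),(443,155),(762,83),(757,205))]
print(np.round(w,1))
# side: tips of the near pin
print("side tip near",atz("side",332+208/5,215+(522-280)/5,32), "far", atz("side",332+115/5,215+(328-280)/5,32))
S=lambda x,y,z:atz("side",235+(x-400)/5,145+(y-280)/5,z)
print("side near wall top",S(525,430,84),S(613,425,84),"far wall",S(475,318,84),S(560,314,84))
print("side base near corners",S(655,545,10),S(443,418,10))
o=robot.get_obs();from scipy.spatial.transform import Rotation as R
print(R.from_quat(o["ee_rot"]).as_matrix().round(3))
```

```text
tips [ 653.94667055 -169.7500217    32.        ] [ 619.61014218 -330.73577779   32.        ] len 164.60683717544336 mid [ 636.77840637 -250.24289974   32.        ] ang 77.95984167565582
[[565.2 257.4  10. ]
 [545.   74.7  10. ]
 [439.7  84.2  10. ]
 [461.5 267.8  10. ]] mid [502.86686437 171.03105924  10.        ] [np.float64(183.8), np.float64(105.7), np.float64(184.9), np.float64(104.2)]
ang 83.46762014774764
[[539.2 250.3  84. ]
 [484.5 256.9  84. ]
 [520.5  85.8  84. ]
 [454.2  88.9  84. ]]
side tip near [ 620.29117535 -327.75299941   32.        ] far [ 658.58458508 -166.84373641   32.        ]
side near wall top [470.15140506  96.56083273  84.        ] [523.75244665  86.04805996  84.        ] far wall [488.39667216 262.00922707  84.        ] [545.51868334 250.19082441  84.        ]
side base near corners [543.22783565  58.27882238  10.        ] [464.89391984 264.06766235  10.        ]
[[-0.912  0.409 -0.   ]
 [ 0.409  0.912 -0.   ]
 [ 0.    -0.    -1.   ]]
```

>>> carry_out:
  commands:
    - [[0.334,-0.8,-0.07,0,0,0.086,-1],[0.334,-0.8,-0.07,0,0,0.086,-1],[0.334,-0.8,-0.07,0,0,0.086,-1],[0.334,-0.8,-0.07,0,0,0.086,-1],[0.334,-0.8,-0.07,0,0,0.086,-1],[0.334,-0.8,-0.07,0,0,0.086,-1],[0.334,-0.8,-0.07,0,0,0.086,-1],[0.334,-0.8,-0.07,0,0,0.086,-1],[0.334,-0.8,-0.07,0,0,0.086,-1],[0.334,-0.8,-0.07,0,0,0.086,-1],[0.334,-0.8,-0.07,0,0,0.086,-1],[0.334,-0.8,-0.07,0,0,0.086,-1],[0.334,-0.8,-0.07,0,0,0.086,-1],[0.334,-0.8,-0.07,0,0,0.086,-1],[0.334,-0.8,-0.07,0,0,0.086,-1],[0.334,-0.8,-0.07,0,0,0.086,-1],[0.334,-0.8,-0.07,0,0,0.086,-1],[0.334,-0.8,-0.07,0,0,0.086,-1]]
  grip_force: 40

```text
t: 2.1
position: [457.1, 182.6, 193.7]
ee_rot: [0.156, 0.988, 0.0, 0.0]
wrist_force: [0.4, 0.1, -0.6]
grip_width: 1.004
finger_force: 0.0
```

>>> carry_out:
  commands:
    - [[0.334,-0.8,-0.07,0,0,0.086,-1],[0.334,-0.8,-0.07,0,0,0.086,-1],[0.334,-0.8,-0.07,0,0,0.086,-1],[0.334,-0.8,-0.07,0,0,0.086,-1],[0.334,-0.8,-0.07,0,0,0.086,-1],[0.334,-0.8,-0.07,0,0,0.086,-1],[0.334,-0.8,-0.07,0,0,0.086,-1],[0.334,-0.8,-0.07,0,0,0.086,-1],[0.334,-0.8,-0.07,0,0,0.086,-1],[0.334,-0.8,-0.07,0,0,0.086,-1],[0.334,-0.8,-0.07,0,0,0.086,-1],[0.334,-0.8,-0.07,0,0,0.086,-1],[0.334,-0.8,-0.07,0,0,0.086,-1],[0.334,-0.8,-0.07,0,0,0.086,-1],[0.334,-0.8,-0.07,0,0,0.086,-1],[0.334,-0.8,-0.07,0,0,0.086,-1],[0.334,-0.8,-0.07,0,0,0.086,-1],[0.334,-0.8,-0.07,0,0,0.086,-1],[0,0,0,0,0,0,-1],[0,0,0,0,0,0,-1]]

```text
t: 3.77
position: [636.8, -249.8, 155.2]
ee_rot: [0.104, 0.995, -0.0, -0.0]
wrist_force: [-0.5, 1.2, -0.7]
grip_width: 1.0
finger_force: 0.0
```

>>> carry_out:
  commands:
    - [[0,0,-0.5,0,0,0,-1],[0,0,-0.5,0,0,0,-1],[0,0,-0.5,0,0,0,-1],[0,0,-0.5,0,0,0,-1],[0,0,-0.5,0,0,0,-1],[0,0,0,0,0,0,-1],[0,0,0,0,0,0,-1]]

```text
t: 4.35
position: [636.8, -247.4, 80.3]
ee_rot: [0.102, 0.995, 0.0, -0.001]
wrist_force: [0.5, -0.4, 0.4]
grip_width: 0.996
finger_force: 0.0
```

Run:
```python
from h import *
b=robot.grab_frame("side");a=robot.grab_frame("top")
def crop(i,u,v,w,h,s): return cv2.resize(i[v:v+h,u:u+w],None,fx=s,fy=s,interpolation=cv2.INTER_CUBIC)
save("c1",np.hstack([crop(b,320,180,80,100,5),crop(a,295,80,80,100,5)]))
```

```text
(no output)
```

View pics/c1.png

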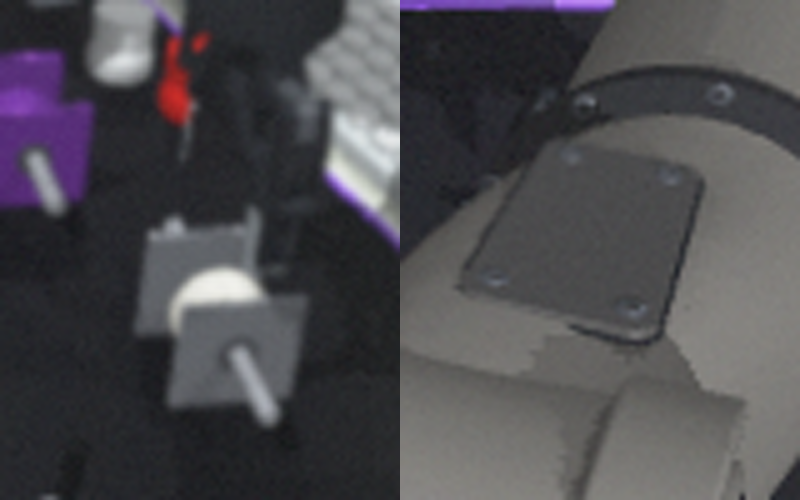

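The side crop shows the roll unmoved, with its near pin tip still at (373.6,263). The dark fingers are above it, against the dark mat, and the arm hides the roll in the top view. I'll check the fingers' expected projections.

Run:
```python
from h import *
p=robot.get_obs()["position"];print(p)
u=np.array([np.cos(np.radians(78.2)),np.sin(np.radians(78.2)),0])
for s in(-57,-42.5,42.5,57):
  q=p+s*u;q[2]=93;print(s,((proj("side",q)-[320,180])*5).round())
m=np.array([638,-248,0])
for s in(-32,32):
  for w in(-32,32):
    for z in (0,64): q=m+s*u+w*np.array([-u[1],u[0],0]);q[2]=z;print(s,w,z,((proj("side",q)-[320,180])*5).round())
b=cv2.imread("pics/c1.png")[:,:400].astype(float)
g=np.clip((b/255)**0.4*255,0,255).astype(np.uint8);cv2.imwrite("pics/c2.png",cv2.resize(g,None,fx=1.2,fy=1.2))
```

```text
[ 637.48323998 -248.11621773   81.57161269]
-57 [270. 285.]
-42.5 [260. 267.]
42.5 [205. 172.]
57 [196. 156.]
-32 -32 0 [288. 398.]
-32 -32 64 [307. 298.]
-32 32 0 [168. 408.]
-32 32 64 [183. 307.]
32 -32 0 [248. 323.]
32 -32 64 [264. 225.]
32 32 0 [133. 331.]
32 32 64 [146. 233.]
```

View pics/c2.png

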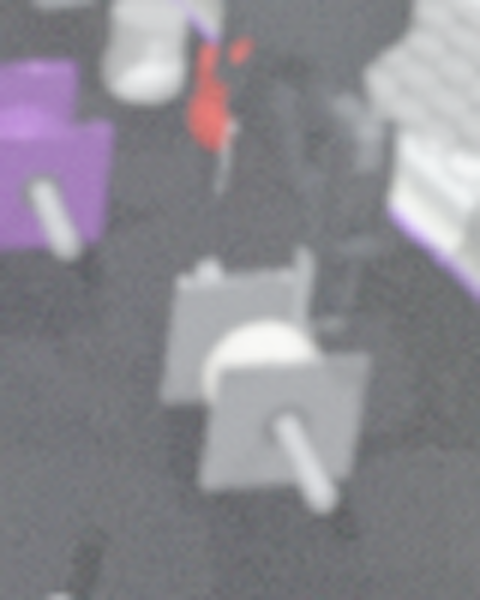

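The plate corners match the predicted ones to within 1 px, and the fingers straddle the roll. I'll descend and pinch.

>>> carry_out:
  commands:
    - [[0,0,-0.36,0,0,0,-1],[0,0,-0.36,0,0,0,-1],[0,0,-0.36,0,0,0,-1],[0,0,-0.36,0,0,0,-1],[0,0,0,0,0,0,-1],[0,0,0,0,0,0,-1]]

```text
t: 4.95
position: [636.4, -248.1, 36.4]
ee_rot: [0.103, 0.995, 0.0, -0.001]
wrist_force: [-0.6, 0.5, 1.2]
grip_width: 0.999
finger_force: 0.0
```

>>> carry_out:
  commands:
    - [[0,0,0,0,0,0,-0.7],[0,0,0,0,0,0,-0.5],[0,0,0,0,0,0,-0.4],[0,0,0,0,0,0,-0.3],[0,0,0,0,0,0,-0.2],[0,0,0,0,0,0,-0.1],[0,0,0,0,0,0,0],[0,0,0,0,0,0,0.1],[0,0,0,0,0,0,0.3],[0,0,0,0,0,0,0.6],[0,0,0,0,0,0,1],[0,0,0,0,0,0,1],[0,0,0,0,0,0,1],[0,0,0,0,0,0,1]]

```text
t: 6.12
position: [637.8, -248.5, 38.6]
ee_rot: [0.103, 0.995, -0.0, 0.001]
wrist_force: [-1.5, -0.6, 10.8]
grip_width: 0.468
finger_force: 39.7
```

>>> carry_out:
  commands:
    - [[0,0,0.2,0,0,0,1],[0,0,0.4,0,0,0,1],[0,0,0.5,0,0,0,1],[0,0,0.5,0,0,0,1],[0,0,0.6,0,0,0,1],[0,0,0.6,0,0,0,1],[0,0,0.6,0,0,0,1],[0,0,0.5,0,0,0,1],[0,0,0.3,0,0,0,1],[0,0,0,0,0,0,1],[0,0,0,0,0,0,1]]

```text
t: 7.03
position: [637.2, -248.1, 164.1]
ee_rot: [0.103, 0.995, 0.0, 0.0]
wrist_force: [-0.7, 0.4, -3.6]
grip_width: 0.471
finger_force: 41.4
```

Run:
```python
from h import *
b=robot.grab_frame("side");o=robot.get_obs();p=o["position"];print(p,o["grip_width"],o["wrist_force"],o["moment"])
u=np.array([np.cos(np.radians(78.2)),np.sin(np.radians(78.2)),0])
c=proj("side",p).astype(int);x,y=c[0]-50,c[1]-50;print(x,y)
g=cv2.resize(b[y:y+100,x:x+100],None,fx=6,fy=6,interpolation=cv2.INTER_CUBIC)
g=((g/255.)**0.5*255).astype(np.uint8)
for s in(-71,71): print(s,((proj("side",p+s*u-[0,0,6])-[x,y])*6).round())
save("c3",g)
```

```text
[ 636.78566559 -247.93163589  163.19225836] 0.4678907138015233 [-0.50085014  0.19532325 -4.12651529] [-0.01035746  0.01023529 -0.01338665]
319 149
-71 [364. 413.]
71 [248. 230.]
```

View pics/c3.png

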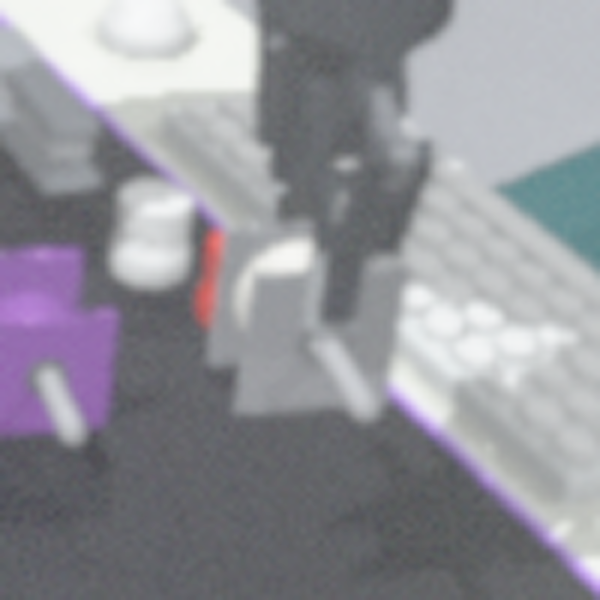

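The roll is held level, with the near pin tip at crop (370,408) against a predicted (364,413). Next I overlay the dispenser model on the first pictures to check its pose.

Run:
```python
from h import *
th=np.radians(83.45);u=np.array([np.cos(th),np.sin(th),0]);n=np.array([u[1],-u[0],0])
m=np.array([503.5,171.5,0])
def box(c,s0,s1,w,z0,z1,u0,v0,col,img):
  P=np.array([[ (proj(c,m+s*u+q*n+[0,0,z])-[u0,v0])*6.5 for z in(z0,z1)] for s in(s0,s1) for q in(-w,w)])
  for a,b in((0,1),(2,3),(0,2),(1,3)):
    for k in(0,1): cv2.line(img,*[tuple(int(t) for t in P[i][k]) for i in(a,b)],col,1)
  for a in range(4): cv2.line(img,*[tuple(int(t) for t in P[a][k]) for k in(0,1)],col,1)
out=[]
for c,u0,v0 in(("top",150,145),("side",238,143)):
  i=cv2.imread("pics/%s0.png"%c)[v0:v0+70,u0:u0+60] if c=="side" else cv2.imread("pics/top0.png")[v0:v0+70,u0-5:u0+75]
  if c=="top":u0-=5
  i=cv2.resize(i,None,fx=6.5,fy=6.5,interpolation=cv2.INTER_CUBIC);i=((i/255.)**.6*255).astype(np.uint8)
  # cubic resize half-pixel
  u0-=.5-.5/6.5;v0-=.5-.5/6.5
  box(c,-92,92,52.5,0,10,u0,v0,(0,255,0),i)
  box(c,80,92,28,10,84,u0,v0,(0,0,255),i);box(c,-92,-80,28,10,84,u0,v0,(255,255,0),i);out.append(i[:,:400] if c=="side" else i[:,:520])
o=np.hstack(out);print(o.shape);cv2.imwrite("pics/ov.png",cv2.resize(o,(800,int(o.shape[0]*800/o.shape[1]))))
```

```text
(455, 910, 3)
```

View pics/ov.png

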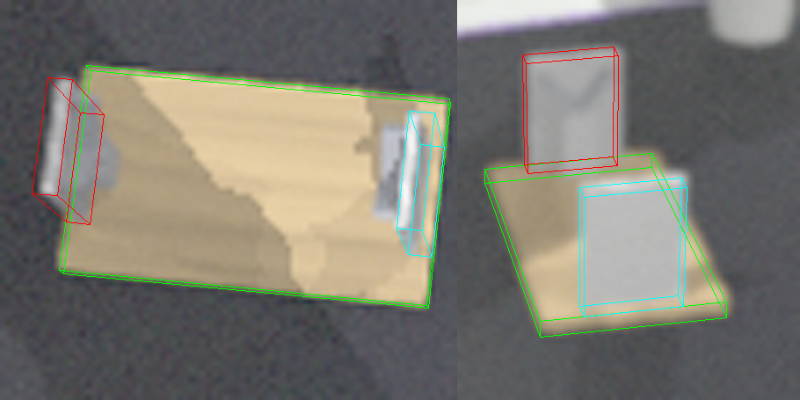

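>>> carry_out:
  commands:
    - [[-0.11,0.35,0,0,0,0.04,1],[-0.2,0.65,0,0,0,0.06,1],[-0.22,0.7,0,0,0,0.07,1],[-0.22,0.7,0,0,0,0.07,1],[-0.22,0.7,0,0,0,0.07,1],[-0.22,0.7,0,0,0,0.07,1],[-0.22,0.7,0,0,0,0.07,1],[-0.22,0.7,0,0,0,0.07,1],[-0.22,0.7,0,0,0,0.07,1],[-0.22,0.7,0,0,0,0.07,1],[-0.22,0.7,0,0,0,0.07,1],[-0.22,0.7,0,0,0,0.07,1],[-0.22,0.7,0,0,0,0.07,1],[-0.22,0.7,0,0,0,0.07,1],[-0.22,0.7,0,0,0,0.07,1],[-0.22,0.7,0,0,0,0.07,1],[-0.22,0.7,0,0,0,0.07,1],[-0.22,0.7,0,0,0,0.07,1],[-0.2,0.65,0,0,0,0.06,1],[-0.11,0.35,0,0,0,0.04,1]]

```text
t: 8.75
position: [511.2, 150.4, 162.7]
ee_rot: [0.055, 0.998, -0.0, -0.001]
wrist_force: [0.3, 0.8, -3.7]
grip_width: 0.471
finger_force: 41.4
```

The overlay fits. The top view matches, and the side view is about 1 px (2 mm) off in +x. The target middle is therefore about (505,172), yaw 83.5°. I'll let the arm settle.

>>> carry_out:
  commands:
    - [[0,0,0,0,0,0,1],[0,0,0,0,0,0,1],[0,0,0,0,0,0,1]]

```text
t: 9.0
position: [512.9, 146.8, 163.3]
ee_rot: [0.057, 0.998, -0.0, -0.0]
wrist_force: [0.9, 0.1, -3.7]
grip_width: 0.47
finger_force: 41.4
```

>>> carry_out:
  commands:
    - [[-0.13,0.42,0,0,0,0,1],[-0.13,0.42,0,0,0,0,1],[0,0,-0.4,0,0,0,1],[0,0,-0.5,0,0,0,1],[0,0,-0.5,0,0,0,1],[0,0,-0.4,0,0,0,1],[0,0,0,0,0,0,1],[0,0,0,0,0,0,1]]

```text
t: 9.67
position: [505.1, 171.8, 109.2]
ee_rot: [0.058, 0.998, -0.001, -0.0]
wrist_force: [-0.2, 0.0, -3.0]
grip_width: 0.47
finger_force: 41.4
```

Run:
```python
from h import *
b=robot.grab_frame("side");o=robot.get_obs();p=o["position"];print(p,o["ee_rot"])
x,y=220,125
g=cv2.resize(b[y:y+90,x:x+100],None,fx=6,fy=6,interpolation=cv2.INTER_CUBIC)
g=((g/255.)**0.6*255).astype(np.uint8)
th=np.radians(83.5);u=np.array([np.cos(th),np.sin(th),0])
for s in(-71,71): print(s,((proj("side",p+s*u-[0,0,6])-[x,y])*6).round())
save("c4",g)
```

```text
[505.48398157 172.19112434 109.86041076] [ 5.74384736e-02  9.98349034e-01 -1.66704917e-04  2.24337442e-05]
-71 [288. 254.]
71 [233. 141.]
```

View pics/c4.png

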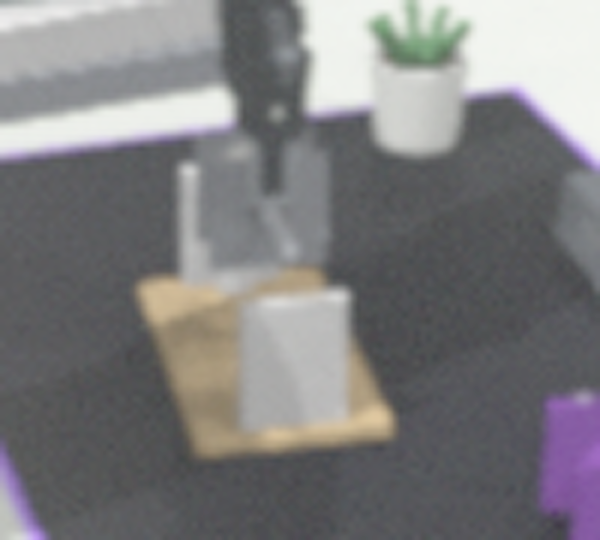

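The near pin tip, at crop (290,250), lines up with the near wall, whose top centre is at about (295,290). I'll lower into the cups.

>>> carry_out:
  commands:
    - [[0,0,-0.2,0,0,0,1],[0,0,-0.2,0,0,0,1],[0,0,-0.2,0,0,0,1],[0,0,-0.2,0,0,0,1],[0,0,-0.2,0,0,0,1],[0,0,-0.2,0,0,0,1],[0,0,-0.1,0,0,0,1],[0,0,0,0,0,0,1],[0,0,0,0,0,0,1]]

```text
t: 10.47
position: [505.1, 172.9, 70.4]
ee_rot: [0.057, 0.998, -0.0, -0.0]
wrist_force: [0.6, 0.8, -4.1]
grip_width: 0.467
finger_force: 41.4
```

>>> carry_out:
  commands:
    - [[0,0,-0.05,0,0,0,1],[0,0,0,0,0,0,1],[0,0,0,0,0,0,1]]

```text
t: 10.72
position: [505.1, 173.0, 69.1]
ee_rot: [0.057, 0.998, 0.0, 0.0]
wrist_force: [0.1, -0.4, -3.7]
grip_width: 0.467
finger_force: 41.4
```

>>> carry_out:
  commands:
    - [[0,0,0,0,0,0,0.1],[0,0,0,0,0,0,0],[0,0,0,0,0,0,-0.05],[0,0,0,0,0,0,-0.1],[0,0,0,0,0,0,-0.15],[0,0,0,0,0,0,-0.2],[0,0,0,0,0,0,-0.25],[0,0,0,0,0,0,-0.3],[0,0,0,0,0,0,-0.35],[0,0,0,0,0,0,-0.4],[0,0,0,0,0,0,-0.5],[0,0,0,0,0,0,-0.6],[0,0,0,0,0,0,-0.7],[0,0,0,0,0,0,-0.7]]

```text
t: 11.88
position: [505.1, 173.0, 69.0]
ee_rot: [0.057, 0.998, -0.0, 0.0]
wrist_force: [0.1, -0.2, -1.5]
grip_width: 0.85
finger_force: 0.0
```

Run:
```python
from h import *
b=robot.grab_frame("side");o=robot.get_obs();print(o["position"],o["wrist_force"],o["grip_width"])
x,y=220,125
g=cv2.resize(b[y:y+90,x:x+100],None,fx=6,fy=6,interpolation=cv2.INTER_CUBIC)
save("c5",((g/255.)**0.6*255).astype(np.uint8))
```

```text
[505.06183401 172.99424736  69.0089267 ] [0.10995915 0.12260096 0.41998982] 0.8476556219677236
```

View pics/c5.png

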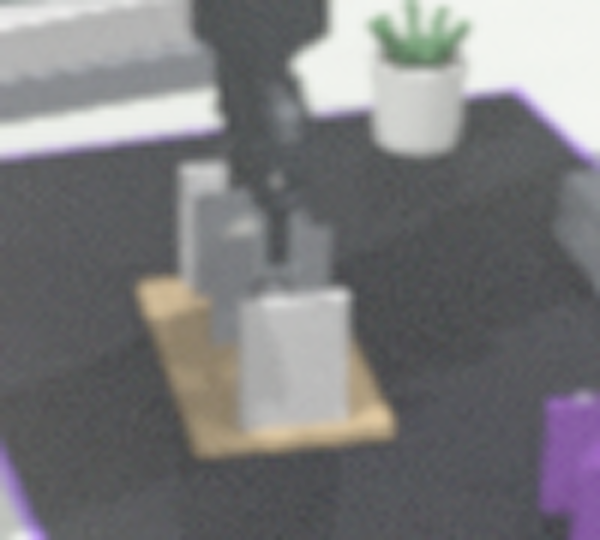

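The plates stand upright between the walls and the pins are behind the near wall. I'll retreat straight up and then aside.

>>> carry_out:
  commands:
    - [[0,0,0,0,0,0,-0.85],[0,0,0.15,0,0,0,-0.85],[0,0,0.3,0,0,0,-0.85],[0,0,0.5,0,0,0,-0.85],[0,0,0.6,0,0,0,-0.85],[0,0,0.7,0,0,0,-0.85],[0,0,0.7,0,0,0,-1],[0,0,0.7,0,0,0,-1],[0,0.6,0.7,0,0,0,-1],[-0.2,0.7,0.3,0,0,0,-1],[-0.3,0.7,0,0,0,0,-1],[-0.4,0.7,0,0,0,0,-1],[-0.4,0.7,0,0,0,0,-1],[-0.4,0.7,0,0,0,0,-1],[-0.4,0.7,0,0,0,0,-1],[-0.4,0.7,0,0,0,0,-1],[-0.4,0.7,0,0,0,0,-1],[-0.4,0.7,0,0,0,0,-1],[-0.4,0.7,0,0,0,0,-1],[-0.4,0.7,0,0,0,0,-1]]

```text
t: 13.6
position: [381.4, 422.9, 209.5]
ee_rot: [0.057, 0.998, 0.0, 0.0]
wrist_force: [-0.2, -0.2, -0.7]
grip_width: 1.002
finger_force: 0.0
```

>>> carry_out:
  commands:
    - [[-0.4,0.7,0,0,0,0,-1],[-0.4,0.7,0,0,0,0,-1],[-0.4,0.7,0,0,0,0,-1],[-0.4,0.7,0,0,0,0,-1],[0,0,0,0,0,0,-1],[0,0,0,0,0,0,-1]]

```text
t: 14.1
position: [333.1, 506.9, 209.1]
ee_rot: [0.056, 0.998, 0.0, 0.0]
wrist_force: [-0.0, -0.7, 0.4]
grip_width: 1.002
finger_force: 0.0
```

Run:
```python
from h import *
a=robot.grab_frame("top");b=robot.grab_frame("side");print(robot.get_obs()["position"])
f=lambda i,x,y:cv2.resize(i[y:y+80,x:x+80],None,fx=5,fy=5,interpolation=cv2.INTER_CUBIC)
o=np.hstack([f(a,145,140),f(b,225,135)])
save("fin",((o/255.)**0.6*255).astype(np.uint8))
th=np.radians(83.5);u=np.array([np.cos(th),np.sin(th),0]);m=np.array([505,172,62])
for c,x,y in(("top",145,140),("side",225,135)):
  for s in(-80,-30,30,80): print(c,s,((proj(c,m+s*u)-[x,y])*5).round())
```

```text
[334.53439005 505.36629994 209.00068421]
top -80 [353. 176.]
top -30 [262. 168.]
top 30 [153. 158.]
top 80 [ 63. 149.]
side -80 [217. 228.]
side -30 [200. 192.]
side 30 [180. 150.]
side 80 [166. 118.]
```

View pics/fin.png

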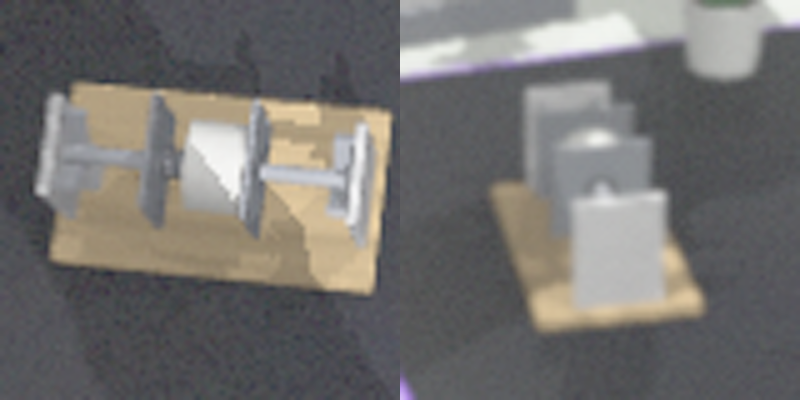

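The roll is seated. Both pins end in the cups at crop (63,155) and (350,180), close to the predicted (63,149) and (353,176). The plates are upright and the roll hangs clear of the base.

```bash
python3 -c "
from station import robot
print(robot.finish_job())"
```

```text
the job is handed in; nothing more can be done
None
```

The larger, long-pinned roll is seated in both cups of the wooden dispenser, the gripper is clear, and the job was handed in at about 14 s of the 32 s limit; the smaller roll was not touched.

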